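Long-press the recessed reset of a clock in its carton

TASK

A frozen digital clock lies face down in the foam of its carton: first fold both half-raised long top flaps of the carton well outward, past upright, to get at it. Then take the long orange-handled screwdriver out of the wooden rack, put its blade through the red-ringed hole in the clock's back and gently press the recessed reset button all the way down, for at least three seconds. Finish there, still gripping the screwdriver and holding the button down with the flaps open, and leave the mug, the tape roll, the loupe and the two fine drivers in the rack where they are.

Things in the scene. Friction and masses are not known exactly. Their poses are not given: they have to be found in the camera images.
- carton: Brown cardboard carton, 240 (x) x 180 (y) x 100 mm high, walls 4 mm, open at the top between two long flaps, fixed to the table. Origin: centre of its underside; x along its long side, y across it towards the left flap, z up. Its two short end flaps already hang down outside its ends (to 35 mm beyond each end) and do not move. White foam inside stays below 66 mm.
- flap_left (a joint): Angle of the long flap on the carton's +y side: 0 = shut flat over the opening, 1.57 = upright, stops at 2.7 rad folded outward. Starts half raised. The flap is a stiff 234 x 87 x 4 mm sheet, stays at whatever angle it is left and moves with about 0.5 N at its free edge. The two flaps' free edges are 50 mm or more apart at the start.
- flap_right (a joint): The same for the long flap on the carton's -y side (0 = shut, 1.57 upright, 2.7 stop, grows as it opens outward).
- flap_left_hinge (a point): Middle of the left flap's hinge line: 89 mm to +y of the carton's centre, on its rim 100 mm above the carton's underside; the hinge runs along the carton's x.
- flap_right_hinge (a point): Middle of the right flap's hinge line, 89 mm to -y of the carton's centre, 100 mm above its underside.
- flap_left_edge (a point): Middle of the left flap's free edge, 87 mm from its hinge.
- flap_right_edge (a point): Middle of the right flap's free edge, 87 mm from its hinge.
- clock: White and grey digital table clock, 156 x 100 x 42 mm, lying face down and firmly held in the carton's foam, its grey back upward and level, 64 mm above the carton's underside. Origin: centre of its underside; axes as the carton's.
- reset_port (a point): Centre of the round reset hole, at the level of the clock's flat back (64 mm above the table), 44 mm to +x and 22 mm to +y of the carton's centre. The hole is 9 mm wide with straight sides, ringed by a red collar 17 mm wide that stands 1 mm high. Red button top 9 mm below this point.
- reset_button (a joint): How far the recessed reset button is pressed: 0 = up, 0.004 m = fully down at its hard stop. It moves straight down against a spring: 1.2 N to start, 4 N when fully down. Its top is 9 mm below the hole's mouth when up, 13 mm when down.
- rack: Fixed wooden screwdriver rack, 64 (x) x 170 (y) x 118 mm high: top rail 44 mm deep and 14 mm thick with three holes in a row along its y, at y = -45, 0 and +45 mm. Origin: centre of its underside.
- screwdriver: Long orange-handled screwdriver, 180 mm, 50 g, standing tip down in the rack's hole at the rack's y = -45 mm, its handle resting on the rail. Its own +y axis points along it from tip to handle end (up at the start); the nearly square handle (14 mm across its x, 17 mm across its z) reaches from 103 to 178 mm above the tip, the 4 mm thin blade below it.
- driver_tip (a point): Tip of the screwdriver's blade, on its axis.
- driver_grip (a point): Point on the screwdriver's axis in the middle of its handle, 141 mm from the tip; starts 156 mm above the table.
- fine_driver_yellow: Small yellow fine screwdriver, 8 mm thick, 96 mm long, standing tip down in the rack's middle hole; its top is 53 mm above the rail. Leave it.
- fine_driver_grey: Small silver-grey fine screwdriver, the same size, in the rack's hole at y = +45 mm. Leave it.
- mug: White mug, 90 mm wide and 96 mm high; origin under its centre. Leave it.
- tape_roll: Roll of tan tape lying flat, 98 mm across, 24 mm high. Leave it.
- loupe: Black eye loupe, 36 mm across, 26 mm high. Leave it.

How it is judged:
By the outcome, as a careful person would: the job done as asked, in the order asked, and still so for the second after the job is handed in, while the arm keeps its last pose, push and grip.
It also fails if it takes over 72 s, if anything falls off the work surface, if the arm or the gripper's body presses on something with over 40 N, if the wrist force passes 120 N, or if a joint passes its speed limit or range.

ROBOT

A 7-joint arm with a two-finger parallel gripper is mounted at the origin on a cart in front of the work surface, level with it; the furniture and walls round the work are solid. World frame = base frame: x ahead of the robot, y to its left, z up, the work surface at z = 0. Lengths are in m, angles in rad, forces in N, time in s.
With the tool pointing down it reaches from about 0.425 to 0.875 m from the base axis. Payload 8.4 kg.
Tool frame: the origin (TCP) lies midway between the tips of the shut fingers; the grasp point (between the pads) lies 19 mm behind it; y points along the fingers, x is the direction in which the jaws open and shut, and the axes are right-handed (so a half turn about y gives the same grasp; the last joint's range is limited). The gripper opens to 87 mm and grips with 3 to 60 N. Pads are 19 mm wide; open, the fingers measure 117 mm over their backs; the gripper's body (75 mm by 190 mm) begins 51 mm behind the grasp point.
Start: joints at [-1.387, 0.333, 0.04, 1.465, -0.013, 1.343, -0.059], TCP at [0.181, 0.624, 0.223] pointing down, gripper open.
Joint ranges: [-2.58, 2.58], [-0.38, 2.09], [-1.3, 1.39], [0.25, 2.4], [-1.5, 4.64], [0.08, 2.09], [-2.65, 2.65]. Speed limits (rad/s): [2.22, 2.22, 2.79, 2.79, 3.14, 3.14, 3.14].

INTERFACE

Orientations are given as a 3x3 rotation matrix whose columns are the frame's x, y, z axes.
In Python, from rig import ctrl gives the robot as it stands. The module is installed in compiled form; this text tells all that it offers.
- The arm moves only by the tool drive_tool, never from a script. Its argument "plan" is one flat list of numbers, 4 for each row, row after row: the shift along the tool's x, y, z in mm, then the turn about the tool's y in degrees. In form: [x, y, z, twist, x, y, z, twist, ...]. A call has 1 to 12 rows; each row is the pose to reach, as a shift and turn from the pose measured when the call began, along the tool's axes at that moment; what a row does not reach only later rows make up. A row lasts 1/8 s, in which the tool goes at most 62.5 mm and 10.7 degrees, less where a joint would pass 70% of its speed; a pose out of reach is approached as far as the arm can. A call with a gripper value outside its range is refused whole. "jaw" is the opening, from 0 (shut) to 1 (fully open), set as the call begins (left out, the last holds). The fingers move at their own pace and stop on an object; "newtons" is the grip in N (left out, the last holds). Time passes only in rows, so rows that repeat a pose let the fingers close. It gives the time, the measured TCP pose, the force and the opening at its end, in the units of the state.
- ctrl.state(): the state, without advancing time (a new reading comes with each control period).
- ctrl.read_camera(name): name is "scene" or "top" or "wrist"; returns a dict with "image" (480x640x3 uint8, red, green, blue), "fx", "fy", "cx", "cy" (pixels), "extrinsics" (4x4, takes a point from camera to world coordinates); the wrist camera has in their place "T_tool_cam" (4x4, takes a point from camera to tool coordinates, whose origin is the TCP and whose axes are the tool frame's). Camera axes: x right, y down, z forward; pixel columns grow to the right and rows downward; lengths in m; the calibration is good to about 2 mm. The wrist camera is an equidistant fisheye: a pixel r from the principal point sees the ray r / f radians off the axis. A picture is of the moment at which its call begins: read the wrist's pose just before it. There is no depth.
- ctrl.finish_job(): hands the job in, once; it reports no verdict.
Trained networks look in a picture, given as the dict that the camera call returned (one of the last four; its "shot" number tells which), for a name from the list of things; names that differ only in an ending like _2 or _b are one class to them, and where a whole thing is asked for, a point or a joint stands for the part that bears it (a point fixed in the world has none). Each returns a list of dicts, best first, with "confidence" (0 to 1); they miss things now and then, are a little off and sometimes report something else, mostly with a low value. They report only what shows in the picture. A call takes as long as a camera call.
- ctrl.look_for(label, picture): "box" ([left, top, width, height] in pixels, round what is visible of it).
The state is a dict: "time": time; "joint_positions": joint angles; "qd": joint speeds; "joint_torque": joint torques, N m; "position": TCP position; "tcp_rot": TCP orientation; "wrist_force": force on the tool from outside, world axes, zero at the start; "ft_torque": the same for the moment, N m; "finger_gap": finger opening in m.
Only numpy, scipy, OpenCV 4.12 (cv2) and the standard library are available. Lean on these libraries where they do the work, as an engineer would, in place of code of your own. Each camera call takes 0.05 s, during which the arm holds its last target. There are 200 camera calls.

## Working session

There is one attempt and no reset: what is moved stays moved. The work goes in short steps, Python scripts to look and compute and a tool call to move; the robot and the scene stay as the last step left them, time stands still between calls to the robot, and variables do not carry over. Pictures are saved under pics/ and viewed, about 8 in all and at most 12, crops included, and the job is handed in when it is done.

Besides the shell and the picture viewer there is one more tool, called after "Call:" as name(argument=value, ...), one argument or row to a line, values as JSON. drive_tool: Moves the arm, as the interface text tells. Its arguments: {"type":"object","properties":{"plan":{"type":"array","items":{"type":"number"}},"jaw":{"type":"number"},"newtons":{"type":"number"}},"required":["plan"]}

```bash
mkdir -p pics; cat > h.py <<'E'
import numpy as np,cv2
from rig import ctrl
def save(p,n): cv2.imwrite('pics/'+n+'.png',p['image'][:,:,::-1])
def ray(p,u,v):
    E=np.array(p['extrinsics']); d=E[:3,:3]@np.array([(u-p['cx'])/p['fx'],(v-p['cy'])/p['fy'],1]); return E[:3,3],d
def atz(p,u,v,z):
    o,d=ray(p,u,v); return o+d*(z-o[2])/d[2]
def proj(p,X):
    E=np.linalg.inv(np.array(p['extrinsics'])); c=E[:3,:3]@np.array(X)+E[:3,3]; return p['cx']+p['fx']*c[0]/c[2],p['cy']+p['fy']*c[1]/c[2]
E
python3 - <<'E'
from h import *
np.set_printoptions(precision=4,suppress=True)
s=ctrl.state(); print(s)
for n in ['scene','top']:
    p=ctrl.read_camera(n); save(p,n+'0'); print(n,p['fx'],p['cx'],p['cy'],np.array(p['extrinsics']))
    for l in ['carton','rack','screwdriver','flap_left','flap_right','clock','reset_port','mug','tape_roll','loupe','fine_driver_yellow','fine_driver_grey']:
        print(l,[(np.round(r['box']),round(r['confidence'],2)) for r in ctrl.look_for(l,p)[:2]])
E
```

```text
{'time': 0.0, 'joint_positions': array([-1.3872,  0.3339,  0.0399,  1.4663, -0.0134,  1.3433, -0.0585]), 'qd': array([ 0.0004, -0.0003, -0.0008, -0.0009,  0.0001, -0.    , -0.0005]), 'joint_torque': array([ -0.0005, -65.6355,   1.3349, -40.3803,  -0.0598,   0.0449,
         0.0001]), 'position': array([0.1813, 0.6237, 0.2216]), 'tcp_rot': array([[ 0.2791, -0.0003, -0.9603],
       [ 0.9603, -0.0016,  0.2791],
       [-0.0016, -1.    , -0.0001]]), 'wrist_force': array([ 1.0531,  0.4033, -0.4836]), 'ft_torque': array([-0.0169,  0.0464, -0.0227]), 'finger_gap': 0.08701414260136155}
scene 500.8614846382376 314.9300089440861 243.72810772233467 [[ 0.7561  0.3072 -0.5779  1.1432]
 [ 0.6542 -0.3273  0.6819 -0.6568]
 [ 0.0203 -0.8936 -0.4484  0.6129]
 [ 0.      0.      0.      1.    ]]
carton [(array([273., 208., 146., 105.]), 0.79), (array([306., 206.,  98.,  30.]), 0.52)]
rack [(array([141., 283., 100., 106.]), 0.77)]
screwdriver [(array([159., 276.,  15.,  89.]), 0.94)]
flap_left [(array([305., 206.,  98.,  32.]), 0.64), (array([282., 212., 113.,  60.]), 0.25)]
flap_right [(array([286., 21
[... 560 characters left out ...]
ton [(array([247., 170., 106., 134.]), 0.64)]
rack [(array([423., 231.,  82.,  32.]), 0.87)]
screwdriver [(array([487., 236.,  20.,   7.]), 0.56)]
flap_left [(array([251., 189.,  52.,  97.]), 0.6)]
flap_right [(array([295., 177.,  57.,  92.]), 0.62)]
clock [(array([276., 204.,  51.,  64.]), 0.89), (array([297., 176.,  54.,  94.]), 0.34)]
reset_port [(array([281., 206.,  44.,  63.]), 0.73)]
mug [(array([158., 272.,  51.,  36.]), 0.86), (array([250., 174., 106., 128.]), 0.28)]
tape_roll [(array([440., 287.,  41.,  39.]), 0.72)]
loupe [(array([175., 228.,  13.,  13.]), 0.6)]
fine_driver_yellow []
fine_driver_grey [(array([488., 234.,  18.,  14.]), 0.71), (array([293., 178.,  59.,  92.]), 0.28)]
```

```bash
python3 - <<'E'
import cv2
a=cv2.imread('pics/top0.png');cv2.imwrite('pics/top0c.png',cv2.resize(a[150:350,140:540],None,fx=2,fy=2,interpolation=2))
a=cv2.imread('pics/scene0.png');cv2.imwrite('pics/scene0c.png',cv2.resize(a[170:410,100:440],None,fx=2.3,fy=2.3,interpolation=2))
E
```

```text
(no output)
```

View pics/top0c.png

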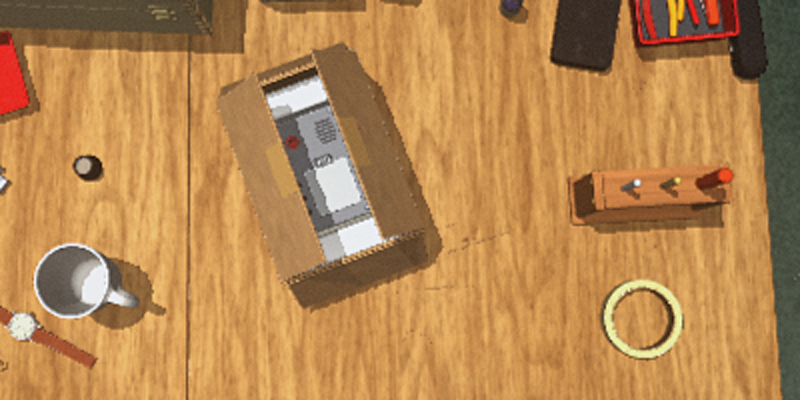

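View pics/scene0c.png

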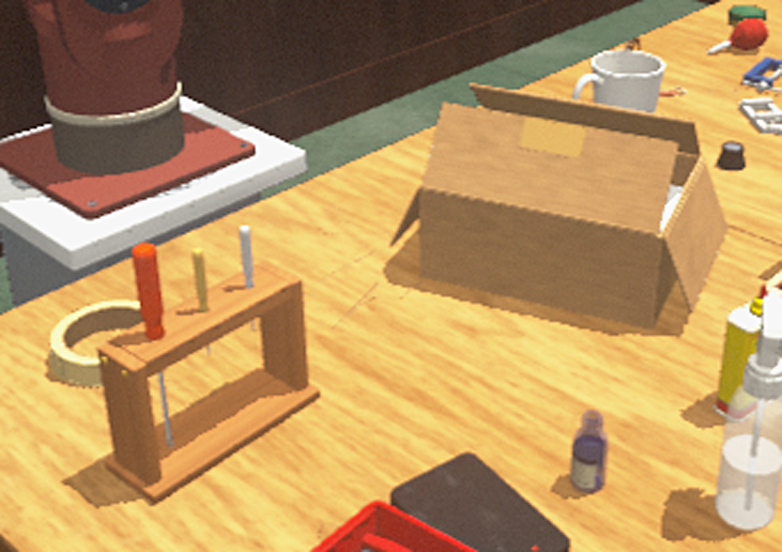

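The top view shows the carton yawed about 20°, with the port near full-frame (286,221), the left flap towards image left and the driver on the rack's right end at about (500,238). I'll zoom in on the carton to get its corners.

```bash
python3 - <<'E'
import cv2
a=cv2.imread('pics/top0.png');cv2.imwrite('pics/z.png',cv2.resize(a[165:310,240:365],None,fx=4,fy=4,interpolation=2))
E
```

```text
(no output)
```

View pics/z.png

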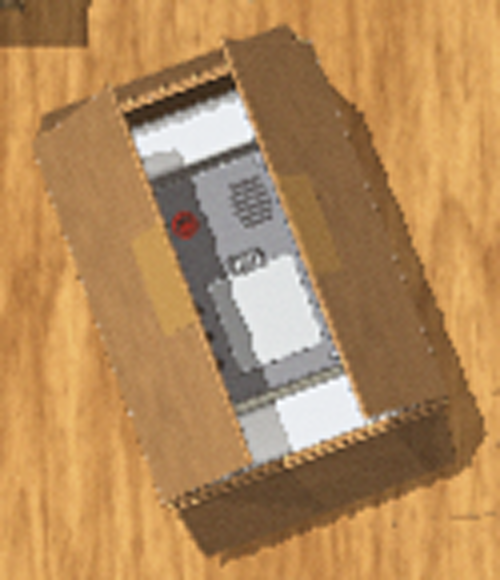

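The zoom shows the port at (184,224). The left free edge runs (110,88)-(250,460), the right free edge (225,42)-(368,418), and the left hinge (40,130)-(163,500). I'll fit the pose and angles to these.

```bash
cat > fit.py <<'E'
from h import *
from scipy.optimize import least_squares
np.set_printoptions(precision=4,suppress=True)
p=ctrl.read_camera('top'); sc=ctrl.read_camera('scene')
def W(t,q): c,s=np.cos(t[2]),np.sin(t[2]); return np.array([t[0]+c*q[0]-s*q[1],t[1]+s*q[0]+c*q[1],q[2]])
def fl(side,a,x,r=.087): return np.array([x,side*(.089-r*np.cos(a)),.1+r*np.sin(a)])
def obs(t):
    L,R=t[3],t[4]
    o=[((184,224),(.044,.022,.064)),((110,88),fl(1,L,.117)),((250,460),fl(1,L,-.117)),((225,42),fl(-1,R,.117)),((368,418),fl(-1,R,-.117)),((40,130),fl(1,L,.117,0)),((163,500),fl(1,L,-.117,0)),((445,402),fl(-1,R,-.117,0))]
    r=[]
    for (x,y),q in o: r+=list(np.array(proj(p,W(t,q)))-[240+x/4,165+y/4])
    s=100/2.3
    for (x,y),q in [((440,103),fl(-1,R,-.117)),((675,143),fl(-1,R,.117)),((423,187),fl(-1,R,-.117,0)),((660,232),fl(-1,R,.117,0)),((472,85),fl(1,L,-.117)),((697,125),fl(1,L,.117))]:
        r+=list(np.array(proj(sc,W(t,q)))-[100+x/2.3,170+y/2.3])
    return r
f=least_squares(obs,[.45,.15,.33,.9,.9],loss='soft_l1'); t=f.x
print(t); print(np.array(obs(t)).reshape(-1,2))
for n,q in [('port',(.044,.022,.064)),('Lmid',fl(1,t[3],0)),('Rmid',fl(-1,t[4],0)),('Lh',(0,.089,.1)),('Rh',(0,-.089,.1))]: print(n,W(t,q))
print('port alone',atz(p,286,221,.064))
# driver handle end top / rail
print('drv top', atz(p,*(140+np.array([726,0])/2)[:1],150+176/2,.193))
# two-view triangulate handle top
o1,d1=ray(p,140+726/2,150+176/2); o2,d2=ray(sc,100+146/2.3,170+248/2.3)
k=np.linalg.lstsq(np.c_[d1,-d2],o2-o1,rcond=None)[0]; print('tri',o1+k[0]*d1,o2+k[1]*d2)
for x,y in [(637,186),(676,183)]: print('fine',atz(p,140+x/2,150+y/2,.171))
print('rail',[atz(p,140+x/2,150+y/2,.118)[:2] for x,y in [(594,172),(726,168),(729,201),(600,209)]])
print('mug',atz(p,140+72/2,150+280/2,.096),'loupe',atz(p,184,234,.02),'tape',atz(p,461,309,.024))
E
python3 fit.py
```

```text
[0.5349 0.1703 0.3334 0.803  0.9725]
[[ 0.1924 -0.5012]
 [ 1.0718 -2.1334]
 [ 0.3497  0.1996]
 [-0.0969 -1.8388]
 [-0.5059 -0.0933]
 [-0.9953  2.2619]
 [-0.0034 -0.084 ]
 [-0.5914 -1.3189]
 [ 0.6317 -1.741 ]
 [ 1.2116 -0.7629]
 [-1.0171 -0.4244]
 [-1.1117  1.2989]
 [-1.3689 -0.7247]
 [-1.3356 -1.2336]]
port [0.5693 0.2055 0.064 ]
Lmid [0.5255 0.1973 0.1626]
Rmid [0.548  0.1325 0.1719]
Lh [0.5057 0.2544 0.1   ]
Rh [0.564  0.0862 0.1   ]
port alone [0.568 0.206 0.064]
drv top [ 0.4976 -0.2817  0.193 ]
tri [ 0.4977 -0.2821  0.1921] [ 0.5002 -0.2789  0.1911]
fine [ 0.4911 -0.1909  0.171 ]
fine [ 0.4936 -0.2345  0.171 ]
rail [array([ 0.515, -0.157]), array([ 0.5165, -0.3123]), array([ 0.4774, -0.3131]), array([ 0.4709, -0.1618])]
mug [0.3997 0.4689 0.096 ] loupe [0.5468 0.4784 0.02  ] tape [ 0.3401 -0.2315  0.024 ]
```

```bash
cat > go.py <<'E'
from h import *
import sys
# usage: go.py x y z xaxis_angle_deg -> total shift (tool mm) and twist
def go(x,y,z,a):
    s=ctrl.state();R=np.array(s['tcp_rot']);d=R.T@(np.array([x,y,z])-s['position'])*1000
    cur=np.degrees(np.arctan2(R[1,0],R[0,0])); tw=(cur-a+180)%360-180
    print('shift',np.round(d,1),'twist',round(tw,1),'cur',round(cur,1),np.round(R[:,1],4))
if __name__=='__main__': go(*map(float,sys.argv[1:]))
E
python3 go.py .537 .164 .30 19.1; python3 go.py .537 .164 .128 19.1
```

```text
shift [-342.6  -77.4 -469.9] twist 54.7 cur 73.8 [-0.e+00 -1.e-04 -1.e+00]
shift [-342.6   94.6 -469.9] twist 54.7 cur 73.8 [-0.e+00 -1.e-04 -1.e+00]
```

Call:
drive_tool(
  plan=[-10,-50,-20,3,-45,-78,-60,9,-80,-78,-110,15,-120,-78,-160,21,-155,-78,-215,27,-195,-78,-265,33,-230,-78,-315,39,-265,-78,-365,44,-300,-78,-410,49,-325,-78,-445,53,-340,-78,-466,54.7,-342.6,-78,-470,54.7],
  jaw=0,
  newtons=20,
)

```text
time: 2.9
position: [0.5376, 0.1632, 0.3005]
tcp_rot: [[0.945, -0.0, -0.326], [0.326, -0.0, 0.945], [-0.0, -1.0, -0.0]]
wrist_force: [-0.1, 1.0, -1.0]
finger_gap: 0.0003
```

```bash
python3 go.py .537 .164 .128 19.1; python3 - <<'E'
from h import *
s=ctrl.state(); print(s['joint_positions'],s['position'],s['finger_gap'],s['wrist_force'])
p=ctrl.read_camera('wrist'); save(p,'w1'); print(p['fx'],p['cx'],p['cy'],np.round(p['T_tool_cam'],3))
E
```

```text
shift [ -0.3 172.5   1. ] twist -0.1 cur 19.0 [-1.e-04 -2.e-04 -1.e+00]
[-0.84607173  0.12262079  0.52663225  1.58346987 -0.06173965  1.45235603
  0.01679017] [0.53759159 0.16323213 0.30051416] 0.00031917414355550513 [-0.05891956  0.95539561 -0.98089495]
371.64829954431775 318.06677881649864 232.72615459627855 [[ 1.    -0.     0.001 -0.001]
 [-0.001 -0.277  0.961 -0.162]
 [-0.    -0.961 -0.277  0.076]
 [ 0.     0.     0.     1.   ]]
```

View pics/w1.png

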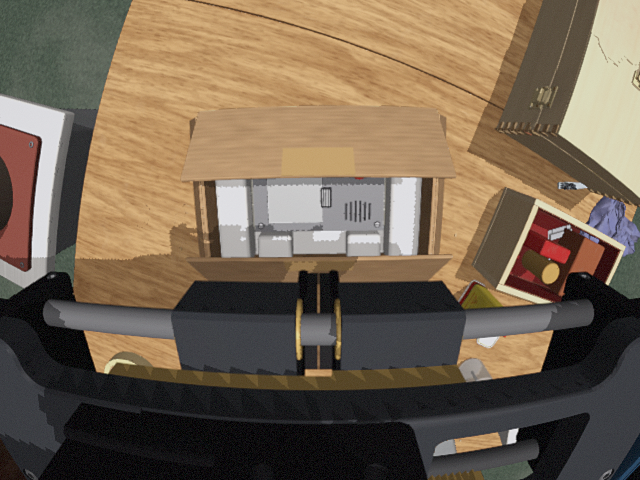

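The wrist view shows the left edge at row 178 and the right edge at row 257, both near column 320, with the fingers at about (320,300). I'll check those rows against the fit.

```bash
cat >> h.py <<'E'
def wray(p,s,u,v):
    a=np.array([u-p['cx'],v-p['cy']]); r=np.hypot(*a); th=r/p['fx']
    d=np.array([*(a/max(r,1e-9)*np.sin(th)),np.cos(th)]); T=np.array(p['T_tool_cam']);R=np.array(s['tcp_rot'])
    return np.array(s['position'])+R@T[:3,3], R@T[:3,:3]@d
def watz(p,s,u,v,z):
    o,d=wray(p,s,u,v); return o+d*(z-o[2])/d[2]
E
python3 - <<'E'
from h import *
s=ctrl.state();p=ctrl.read_camera('wrist')
c=np.array([.5349,.1703]);a=.3334;M=np.array([[np.cos(a),np.sin(a)],[-np.sin(a),np.cos(a)]])
for u,v,z in [(320,178,.1626),(320,257,.172),(320,108,.1),(360,178,.064)]: print(M@(watz(p,s,u,v,z)[:2]-c))
E
```

```text
[0.00130164 0.02944825]
[ 0.0013627  -0.03488054]
[0.00161273 0.08955886]
[0.0451582  0.01654166]
```

Call:
drive_tool(
  plan=[0,40,2,0,0,90,4,0,0,140,4,0,0,172,4,0,0,172,4,0,0,172,20,0,0,172,36,0,0,172,52,0,0,172,68,0,0,172,84,0,0,172,100,0,0,172,116,0],
)

```text
time: 4.5
position: [0.498, 0.2757, 0.1283]
tcp_rot: [[0.944, -0.001, -0.329], [0.329, 0.0, 0.944], [-0.001, -1.0, 0.0]]
wrist_force: [-0.2, 0.2, 0.6]
finger_gap: 0.0001
```

Call:
drive_tool(
  plan=[0,0,12,0,0,0,22,0,0,0,28,0,0,0,28,0,0,-10,15,0,0,-50,-10,0,0,-75,-60,0,0,-75,-110,0,0,-75,-144,0,0,-75,-144,0],
)

```text
time: 5.75
position: [0.5466, 0.1352, 0.2042]
tcp_rot: [[0.946, 0.001, -0.323], [0.323, -0.0, 0.946], [0.0, -1.0, -0.0]]
wrist_force: [0.6, 0.2, -0.1]
finger_gap: 0.0005
```

```bash
python3 - <<'E'
from h import *
p=ctrl.read_camera('top'); save(p,'t2'); a=p['image'][150:320,210:390,::-1]; cv2.imwrite('pics/t2c.png',cv2.resize(a,None,fx=3,fy=3))
E
python3 go.py .537 .164 .128 19.1
```

```text
shift [ 0.2 75.9 27.7] twist -0.1 cur 19.0 [-2.e-04  6.e-04 -1.e+00]
```

View pics/t2c.png

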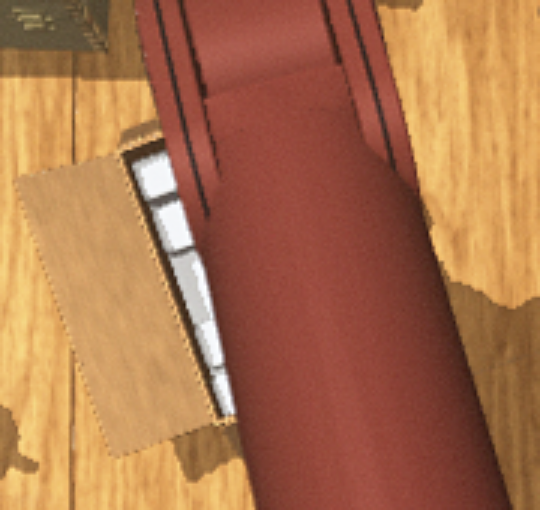

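The left flap is folded well out. Next is the right flap.

Call:
drive_tool(
  plan=[0,0,34,0,0,0,34,0,0,40,34,0,0,76,34,0,0,76,34,0,0,76,18,0,0,76,2,0,0,76,-14,0,0,76,-30,0,0,76,-46,0,0,76,-62,0,0,76,-78,0],
)

```text
time: 7.3
position: [0.5716, 0.063, 0.1278]
tcp_rot: [[0.945, -0.0, -0.326], [0.326, 0.001, 0.945], [-0.0, -1.0, 0.001]]
wrist_force: [0.5, 0.8, 0.7]
finger_gap: 0.0005
```

Call:
drive_tool(
  plan=[0,0,-12,0,0,0,-22,0,0,0,-26,0,0,0,-26,0,0,-40,-10,0,0,-90,-10,0,0,-140,-30,0,0,-180,-60,0,0,-180,-60,0],
  jaw=0.6,
)

```text
time: 8.43
position: [0.5929, 0.0032, 0.3112]
tcp_rot: [[0.947, 0.005, -0.322], [0.322, 0.0, 0.947], [0.005, -1.0, -0.001]]
wrist_force: [0.1, -0.5, -0.9]
finger_gap: 0.0523
```

```bash
python3 go.py .4975 -.281 .30 2; python3 - <<'E'
from h import *
p=ctrl.read_camera('scene'); save(p,'s3')
E
```

```text
shift [-181.9   10.6 -238.3] twist 16.8 cur 18.8 [ 5.5e-03  3.0e-04 -1.0e+00]
```

Call:
drive_tool(
  plan=[-30,5,-40,3,-60,8,-80,6,-95,10,-125,9,-125,10.6,-165,12,-155,10.6,-205,15,-175,10.6,-230,16.8,-182,10.6,-238,16.8,-182,10.6,-238,16.8,-182,10.6,-238,16.8],
  jaw=0.7,
)

```text
time: 9.6
position: [0.4978, -0.2769, 0.2974]
tcp_rot: [[0.999, 0.002, -0.04], [0.04, 0.001, 0.999], [0.002, -1.0, 0.001]]
wrist_force: [-0.4, 0.1, -0.1]
finger_gap: 0.0611
```

```bash
python3 - <<'E'
from h import *
np.set_printoptions(precision=4,suppress=True)
s=ctrl.state();p=ctrl.read_camera('wrist');save(p,'w4');save(ctrl.read_camera('top'),'t4')
print(s['position'])
a=cv2.imread('pics/w4.png');b=cv2.imread('pics/t4.png')
cv2.imwrite('pics/c4.png',np.hstack([a[:,120:520],cv2.resize(b[150:310,210:343],(400,480))]))
E
```

```text
[ 0.4978 -0.2769  0.2974]
```

View pics/c4.png

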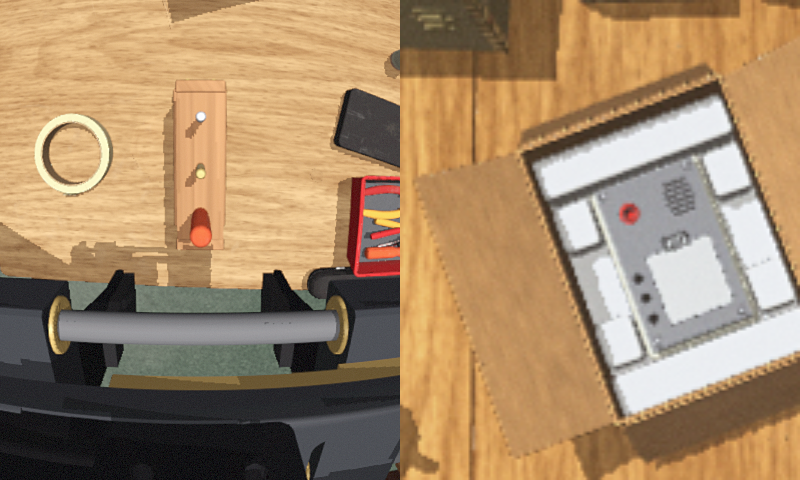

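Both flaps are open. The driver top is at wrist pixel (321,237), with yellow at (320,172) and grey at (320,117). In the top view the port is at about (286.5,221).

```bash
python3 - <<'E'
from h import *
np.set_printoptions(precision=4,suppress=True)
s=ctrl.state();p=ctrl.read_camera('wrist')
for n,u,v,z in [('drv',321,237,.193),('y',320,172,.171),('g',320,117,.171)]: print(n,watz(p,s,u,v,z))
t=ctrl.read_camera('top');I=t['image'][205:240,275:300].astype(int)
m=(I[...,0]>I[...,1]*1.8)&(I[...,0]>90);y,x=np.nonzero(m);print(len(x),x.min(),x.max(),y.min(),y.max());print('port',atz(t,275+x.mean(),205+y.mean(),.065))
E
python3 go.py .4985 -.281 .137 2.3
```

```text
drv [ 0.4997 -0.2812  0.193 ]
y [ 0.4973 -0.2351  0.171 ]
g [ 0.4955 -0.1924  0.171 ]
32 8 13 13 19
port [0.5682 0.2068 0.065 ]
shift [  0.7 160.8  -3.2] twist -0.1 cur 2.2 [ 2.1e-03  8.0e-04 -1.0e+00]
```

Call:
drive_tool(
  plan=[1,0,-4,0,1,40,-4,0,1,80,-4,0,1,110,-4,0,1,135,-4,0,1,152,-4,0,1,161,-4,0,1,161,-4,0],
)

```text
time: 10.8
position: [0.4988, -0.2819, 0.1367]
tcp_rot: [[0.999, 0.002, -0.038], [0.038, 0.001, 0.999], [0.002, -1.0, 0.001]]
wrist_force: [-0.1, -0.9, -0.6]
finger_gap: 0.061
```

Call:
drive_tool(
  plan=[0,0,0,0,0,0,0,0,0,0,0,0,0,0,0,0,0,0,0,0,0,0,0,0],
  jaw=0,
  newtons=35,
)

```text
time: 11.55
position: [0.4989, -0.2819, 0.1367]
tcp_rot: [[0.999, 0.002, -0.039], [0.039, 0.001, 0.999], [0.002, -1.0, 0.001]]
wrist_force: [-0.2, -0.2, 1.2]
finger_gap: 0.0139
```

Call:
drive_tool(
  plan=[0,-10,0,0,0,-25,0,0,0,-45,0,0,0,-70,0,0,0,-100,0,0,0,-130,0,0,0,-165,0,0,0,-200,0,0,0,-225,0,0,0,-225,0,0],
)

```text
time: 12.8
position: [0.4988, -0.2828, 0.3645]
tcp_rot: [[0.999, 0.005, -0.038], [0.038, -0.0, 0.999], [0.005, -1.0, -0.001]]
wrist_force: [-0.3, 0.3, -1.1]
finger_gap: 0.0137
```

```bash
python3 go.py .569 .206 .30 19; python3 - <<'E'
from h import *
s=ctrl.state();print(s['finger_gap'])
sc=ctrl.read_camera('scene'); print([(np.round(r['box']),r['confidence']) for r in ctrl.look_for('screwdriver',sc)[:1]])
E
```

```text
shift [ 88.4  64.6 485.9] twist -16.8 cur 2.2 [ 5.4e-03 -5.0e-04 -1.0e+00]
0.013739549483579196
[(array([135., 140.,  22., 111.]), 0.56)]
```

Call:
drive_tool(
  plan=[5,0,40,-1,15,0,90,-3,25,0,140,-5,35,0,195,-7,45,0,250,-9,55,0,305,-11,65,0,360,-13,75,15,410,-15,82,35,450,-16.5,87,55,477,-16.8,88.4,64.6,486,-16.8,88.4,64.6,486,-16.8],
)

```text
time: 14.4
position: [0.5679, 0.2059, 0.2971]
tcp_rot: [[0.946, 0.001, -0.324], [0.324, -0.0, 0.946], [0.001, -1.0, -0.001]]
wrist_force: [-0.3, -1.1, 0.4]
finger_gap: 0.0143
```

```bash
python3 go.py .569 .206 .215 19
```

```text
shift [ 1.  82.1 -0.2] twist -0.1 cur 18.9 [ 9.e-04 -5.e-04 -1.e+00]
```

Call:
drive_tool(
  plan=[1,25,0,0,1,50,0,0,1,70,0,0,1,82,0,0,1,82,0,0,1,82,0,0],
)

```text
time: 15.15
position: [0.5696, 0.206, 0.2163]
tcp_rot: [[0.946, 0.002, -0.324], [0.324, 0.0, 0.946], [0.002, -1.0, -0.001]]
wrist_force: [-0.1, -0.0, 0.2]
finger_gap: 0.0145
```

```bash
python3 - <<'E'
from h import *
s=ctrl.state();print(s['position'],s['wrist_force'])
p=ctrl.read_camera('wrist');save(p,'w6');q=ctrl.read_camera('scene');save(q,'s6')
from h import *
print(proj(q,(.569,.206,.064)))
a=cv2.imread('pics/w6.png')[170:320,240:400];b=cv2.imread('pics/s6.png');u,v=map(int,proj(q,(.569,.206,.12)))
cv2.imwrite('pics/c6.png',np.hstack([cv2.resize(a,(480,450),interpolation=2),cv2.resize(b[v-75:v+75,u-50:u+50],(300,450),interpolation=2)])); print(u,v)
E
```

```text
[0.56958708 0.20595083 0.21634684] [-0.07921762 -0.01164008  0.20307773]
(np.float64(366.08152847777353), np.float64(257.3688524340722))
367 235
```

View pics/c6.png

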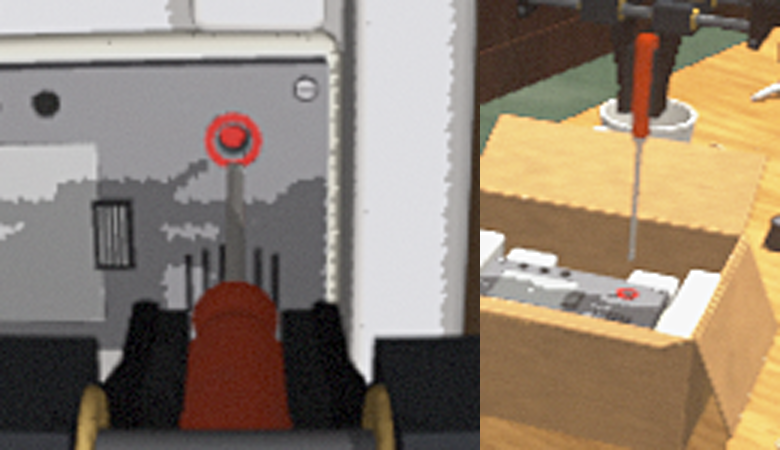

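The wrist crop puts the port ring at (233,139), full frame (317.7,216.3). The tip is at about (234,165), full frame (318,225). In the scene view the tip is at (367.7,246.7) and the ring at (366,258).

```bash
python3 - <<'E'
from h import *
np.set_printoptions(precision=4,suppress=True)
s=ctrl.state();p=ctrl.read_camera('wrist');q=ctrl.read_camera('scene')
pt=watz(p,s,317.7,216.3,.065); print('port wrist',pt,'scene',atz(q,366,258,.065))
o1,d1=wray(p,s,318,225);o2,d2=ray(q,367.7,246.7)
k=np.linalg.lstsq(np.c_[d1,-d2],o2-o1,rcond=None)[0]; print('tip tri',o1+k[0]*d1,o2+k[1]*d2)
tip=watz(p,s,318,225,s['position'][2]-.122); print('tip at nominal z',tip, 'port-tip tool', np.array(s['tcp_rot']).T@(pt-tip)*1000)
E
```

```text
port wrist [0.5689 0.2068 0.065 ] scene [0.5717 0.2018 0.065 ]
tip tri [0.5693 0.2063 0.0921] [0.5705 0.2071 0.092 ]
tip at nominal z [0.5691 0.2068 0.0942] port-tip tool [-0.2283 29.1534  0.0518]
```

Call:
drive_tool(
  plan=[0,10,0,0,0,18,0,0,0,24,0,0,0,24,0,0],
)

```text
time: 15.85
position: [0.5689, 0.2062, 0.191]
tcp_rot: [[0.946, 0.001, -0.325], [0.325, -0.001, 0.946], [0.0, -1.0, -0.001]]
wrist_force: [0.6, 0.1, -1.1]
finger_gap: 0.0142
```

```bash
python3 - <<'E'
from h import *
s=ctrl.state();print(s['position'],s['wrist_force'])
p=ctrl.read_camera('wrist');save(p,'w7');q=ctrl.read_camera('scene');save(q,'s7')
a=cv2.imread('pics/w7.png')[180:250,280:360];b=cv2.imread('pics/s7.png')
cv2.imwrite('pics/c7.png',np.hstack([cv2.resize(a,(480,420),interpolation=2),cv2.resize(b[225:275,347:385],(319,420),interpolation=2)]))
E
```

```text
[0.56893256 0.20617724 0.1910219 ] [ 0.56937293  0.12270306 -1.09414271]
```

View pics/c7.png

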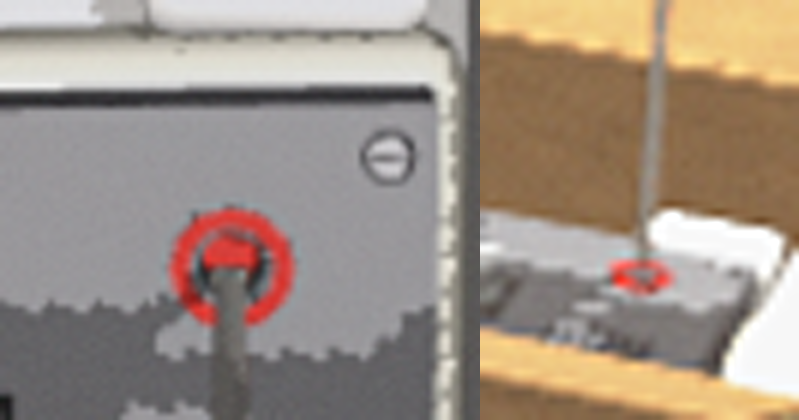

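The tip is at (228,270), about 4 mm above the hole and centred on the ring at (232,267) to within half a mm. I'll insert slowly.

Call:
drive_tool(
  plan=[0.4,3,0,0,0.4,6,0,0,0.4,9,0,0,0.4,11,0,0,0.4,13,0,0,0.4,13,0,0],
)

```text
time: 16.7
position: [0.5697, 0.2064, 0.1787]
tcp_rot: [[0.946, 0.002, -0.324], [0.324, -0.0, 0.946], [0.001, -1.0, -0.001]]
wrist_force: [0.2, 0.3, -0.8]
finger_gap: 0.0141
```

Call:
drive_tool(
  plan=[0,1,0,0,0,2,0,0,0,3,0,0,0,3,0,0],
)

```text
time: 17.2
position: [0.5698, 0.2064, 0.1758]
tcp_rot: [[0.946, 0.002, -0.324], [0.324, -0.0, 0.946], [0.002, -1.0, -0.001]]
wrist_force: [0.7, -0.3, 1.3]
finger_gap: 0.014
```

Call:
drive_tool(
  plan=[0,1,0,0,0,2,0,0,0,2,0,0],
)

```text
time: 17.58
position: [0.5698, 0.2064, 0.1738]
tcp_rot: [[0.946, 0.002, -0.324], [0.324, -0.0, 0.946], [0.002, -1.0, -0.001]]
wrist_force: [-1.0, -0.1, 2.8]
finger_gap: 0.0141
```

Call:
drive_tool(
  plan=[0,0.5,0,0,0,1,0,0,0,1,0,0],
)

```text
time: 17.95
position: [0.5698, 0.2064, 0.1729]
tcp_rot: [[0.946, 0.002, -0.324], [0.324, 0.0, 0.946], [0.002, -1.0, -0.001]]
wrist_force: [-0.7, -0.0, 3.6]
finger_gap: 0.014
```

```bash
cat > f.py <<'E'
from h import *
F=[];P=[]
for i in range(8): ctrl.read_camera('top'); s=ctrl.state(); F.append(s['wrist_force']);P.append(s['position'])
print(np.mean(F,0),np.std(F,0),np.mean(P,0),s['time'],s['finger_gap'])
E
python3 f.py
```

```text
[-0.82742835 -0.24973842  3.28148681] [0.51600456 0.77726818 0.47580038] [0.569832   0.20642907 0.17289247] 18.35 0.014351043955831906
```

Call:
drive_tool(
  plan=[0,0.3,0,0,0,0.6,0,0,0,0.6,0,0],
)

```text
time: 18.73
position: [0.5699, 0.2064, 0.1724]
tcp_rot: [[0.946, 0.002, -0.324], [0.324, 0.0, 0.946], [0.002, -1.0, -0.001]]
wrist_force: [-1.9, -0.2, 4.7]
finger_gap: 0.0143
```

```bash
python3 f.py
```

```text
[-1.48445707 -0.51228275  5.11802303] [0.47095583 0.52748206 0.61306109] [0.56986077 0.20644124 0.17237609] 19.125 0.014302513652652267
```

Call:
drive_tool(
  plan=[0,0.2,0,0,0,0.4,0,0,0,0.4,0,0],
)

```text
time: 19.5
position: [0.5699, 0.2064, 0.1723]
tcp_rot: [[0.946, 0.002, -0.324], [0.324, 0.0, 0.946], [0.002, -1.0, -0.0]]
wrist_force: [-2.5, -0.6, 6.2]
finger_gap: 0.0143
```

```bash
python3 f.py
```

```text
[-1.78545811 -0.71550384  6.72466282] [0.52584219 0.57742871 0.47505814] [0.56992254 0.20645263 0.17226842] 19.9 0.014393709064318888
```

At the hard stop: the last press moved only 0.1 mm while force rose 1.6 N. I'll hold there, with a small bias since moves re-base on the measured pose.

Call:
drive_tool(
  plan=[0,0.4,0,0,0,0.4,0,0,0,0.4,0,0,0,0.4,0,0,0,0.4,0,0,0,0.4,0,0,0,0.4,0,0,0,0.4,0,0,0,0.4,0,0,0,0.4,0,0,0,0.4,0,0,0,0.4,0,0],
)

```text
time: 21.4
position: [0.5699, 0.2065, 0.1722]
tcp_rot: [[0.946, 0.002, -0.324], [0.324, 0.0, 0.946], [0.002, -1.0, -0.0]]
wrist_force: [-1.6, -0.3, 6.7]
finger_gap: 0.0144
```

Call:
drive_tool(
  plan=[0,0.4,0,0,0,0.4,0,0,0,0.4,0,0,0,0.4,0,0,0,0.4,0,0,0,0.4,0,0,0,0.4,0,0,0,0.4,0,0,0,0.4,0,0,0,0.4,0,0,0,0.4,0,0,0,0.4,0,0],
)

```text
time: 22.9
position: [0.57, 0.2064, 0.1722]
tcp_rot: [[0.946, 0.002, -0.324], [0.324, 0.001, 0.946], [0.002, -1.0, -0.0]]
wrist_force: [-2.3, -0.6, 8.2]
finger_gap: 0.0142
```

Call:
drive_tool(
  plan=[0,0.3,0,0,0,0.3,0,0,0,0.3,0,0,0,0.3,0,0,0,0.3,0,0,0,0.3,0,0,0,0.3,0,0,0,0.3,0,0,0,0.3,0,0,0,0.3,0,0,0,0.3,0,0,0,0.3,0,0],
)

```text
time: 24.4
position: [0.57, 0.2064, 0.1722]
tcp_rot: [[0.946, 0.002, -0.324], [0.324, 0.001, 0.946], [0.002, -1.0, -0.0]]
wrist_force: [-2.4, -1.7, 6.8]
finger_gap: 0.0143
```

```bash
python3 f.py; python3 - <<'E'
from h import *
p=ctrl.read_camera('wrist');q=ctrl.read_camera('scene');save(p,'w8');save(q,'s8')
a=cv2.imread('pics/w8.png')[180:250,280:360];b=cv2.imread('pics/s8.png')
cv2.imwrite('pics/c8.png',np.hstack([cv2.resize(a,(360,315),interpolation=2),cv2.resize(b[170:410,100:440],(440,315),interpolation=2)]))
E
```

```text
[-2.05445637 -0.87798785  7.43777023] [0.53717507 0.30114528 0.50050039] [0.56994805 0.20639548 0.17222866] 24.8 0.014164945237436716
```

View pics/c8.png

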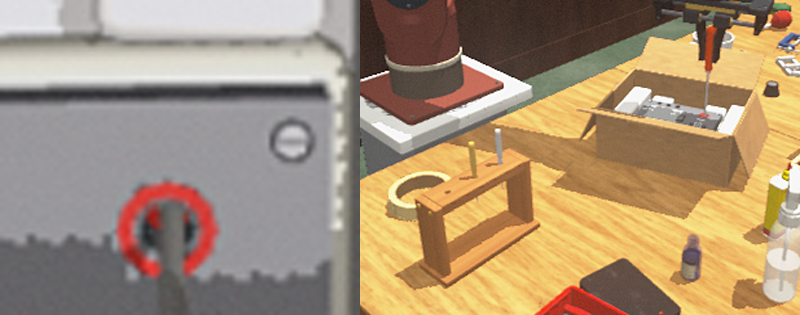

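The blade is inside the ring at (170,230) with the button sunk around it. The flaps are open and the fine drivers are still in the rack. Handing in.

```bash
python3 -c "
from rig import ctrl
print(ctrl.finish_job())"
```

```text
the job is handed in; nothing more can be done
None
```

I folded both flaps well past upright, took the orange screwdriver from the rack and pressed the reset button to its hard stop. I held it there for about 5 s and handed the job in still gripping and pressing, at roughly 25 s of the 72 s allowed.

- **Button:** at the end, the push read about 7.4 N against the 4 N needed for full travel. The tool no longer moved when I pressed harder, and it stopped within 1 mm of the depth expected for full travel. There was a small sideways force of about 2 N at the tip.
- **Grip:** the finger gap stayed at about 14 mm, which matches the handle.
- **Final pictures:** they showed the blade inside the red ring, the flaps open, and both fine drivers in the rack. The tape roll and loupe stood where they were. The mug was mostly hidden behind the gripper, but the arm never went near it.

No check failed. One position reading of the port from the far scene camera was about 5 mm off the others. I used the wrist and top cameras instead, which agreed to within 1 mm.

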